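# Put the canister set back in its rack in order of height

### The arm

A 6-joint arm with a two-finger parallel gripper is mounted at the origin on a cart in front of the work surface, level with it; the furniture and walls round the work are solid. World frame = base frame: x ahead of the robot, y to its left, z up, the work surface at z = 0. Lengths are in mm, angles in degrees, forces in N, time in s.
With the tool pointing down it reaches from about 350 to 850 mm from the base axis. Payload 8.1 kg.
Tool frame: the origin (TCP) lies at the very end of the fingers, on their centre line; the grasp point (between the pads) lies 19 mm behind it (r.grip_point_offset is the distance from the TCP to the grasp point, in mm); z points along the fingers, y is the line along which they close (so a half turn about z gives the same grasp; the last joint's range is limited). The gripper opens to 85 mm and grips with 20 to 120 N. Pads are 22 mm wide; open, the fingers measure 114 mm over their backs; the gripper's body (76 mm by 85 mm) begins 54 mm behind the grasp point. The pads swing forward as they close: fully open they stand 13 mm farther back than shut.
Start: joints at [-70.669, 7.471, 85.268, -0, 87.261, -4.893], TCP at [246.209, -547.162, 231.292] pointing down, gripper open.
Joint ranges: [-169.43, 169.43], [-51.17, 129.36], [1.28, 143.12], [-76.62, 256.62], [0, 156.53], [-152.29, 152.29]. Speed limits (degrees/s): [136.94, 136.94, 159.86, 180, 180, 180].

### API

Orientations are given as [roll, pitch, yaw] about the fixed x, y, z axes, in that order (R = Rz(yaw) Ry(pitch) Rx(roll)).
In Python, from bench import status, eyes, r gives the robot as it stands.
- The arm moves only by the shell command python3 -m handwheel 'ROWS' [FORCE]. ROWS is a JSON object whose one key "series" holds a list that holds one entry, the list of rows, each a list of 7 numbers: the shift along the tool's x, y, z in cm, then the turn, a rotation vector about the tool's x, y, z in rad, then the opening, from 0 (shut) to 1 (fully open). In form: {"series": [[[tx, ty, tz, rx, ry, rz, claw], ...]]}. A call has 1 to 12 rows; each row is the pose to reach, as a shift and turn from the pose commanded when the call began, along the tool's axes at that moment; what a row does not reach only later rows make up. A row lasts 1/8 s, in which the tool goes at most 62.5 mm and 10.7 degrees, less where a joint would pass 70% of its speed; a pose out of reach is approached as far as the arm can. A call with a gripper value outside its range is refused whole. The fingers move at their own pace and stop on an object; FORCE is the grip in N (left out, the last holds). Time passes only in rows, so rows that repeat a pose let the fingers close. It gives the time, the measured TCP pose, the force, the opening and the grip force at its end, in the units of the state.
- status.sense(): the state, without advancing time (a new reading comes with each control period).
- eyes.snapshot(name): name is "scene" or "top" or "wrist"; returns a dict with "img" (480x640x3 uint8, red, green, blue), "mtx" (3x3 intrinsics, pixels), "R" (3x3) and "t" (3): a world point X has camera coordinates R X + t. Camera axes: x right, y down, z forward; pixel columns grow to the right and rows downward; lengths in mm; the calibration is good to about 2 mm. A picture is of the moment at which its call begins. There is no depth.
- r.hand_in(): hands the job in; it is judged then, once.
The state is a dict: "time": time; "joint_pos": joint angles; "qd": joint speeds; "joint_efforts": joint torques, N m; "tool_pos": TCP position; "tcp_rot": TCP orientation; "ft_force": force on the tool from outside, world axes, zero at the start; "wrist_torque": the same for the moment, N m; "finger_gap": finger opening in mm; "grip_force": force on a finger pad.
Only numpy, scipy, OpenCV 4.12 (cv2) and the standard library are available. Lean on these libraries where they do the work, as an engineer would, in place of code of your own. Each camera call takes 0.05 s, during which the arm holds its last target. There are 200 camera calls.

### The job

The rack has been wiped and the canister set goes back: the tallest and the shortest already stand in its two end recesses. Set the other four upright into the empty recesses between them, so that the row steps down in height from the tallest end to the shortest. They are stoneware, so set each one down gently rather than dropping it, tip nothing over, and leave the two end canisters, the glass and the spice jars where they stand.

Things in the scene. Friction and masses are not known exactly. Their poses are not given: they have to be found in the camera images.
- rack: fixed wooden rack, 100 (x) by 500 (y) mm, board 22 high. Six equal round recesses in a row, 64 mm wide (70 at the bevelled mouth), 12 deep, floors 10 above the worktop, centres at x = 0, y = -190, -114, -38, 38, 114, 190 mm. End cheeks 62 high; a 6 mm steel rod along front and back (x = -45, +45) at height 48. Origin: centre of the underside; y along the row, z up
- canister_160: white stoneware canister, 56 mm across, 160 mm high to the flat top of its wooden lid (fixed on), 184 to the top of the lid's knob: an upright cylinder 25 across, 24 tall, on the axis. Origin: centre of the underside, z up. 0.50 kg. Tallest of six; stands already in one end recess of the rack, at either end from start to start, and stays there
- canister_60: white stoneware canister, 56 mm across, 60 mm high to the flat top of its wooden lid (fixed on), 84 to the top of the lid's knob: an upright cylinder 25 across, 24 tall, on the axis. Origin: centre of the underside, z up. 0.3 kg. Shortest of six; stands already in the recess at the rack's other end, and stays there
- canister_80: white stoneware canister, 56 mm across, 80 mm high to the flat top of its wooden lid (fixed on), 104 to the top of the lid's knob: an upright cylinder 25 across, 24 tall, on the axis. Origin: centre of the underside, z up. 0.28 kg (varies). Stands loose on the worktop in front of the rack at the start
- canister_100: white stoneware canister, 56 mm across, 100 mm high to the flat top of its wooden lid (fixed on), 124 to the top of the lid's knob: an upright cylinder 25 across, 24 tall, on the axis. Origin: centre of the underside, z up. 0.30 kg (varies). Stands loose on the worktop in front of the rack at the start
- canister_120: white stoneware canister, 56 mm across, 120 mm high to the flat top of its wooden lid (fixed on), 144 to the top of the lid's knob: an upright cylinder 25 across, 24 tall, on the axis. Origin: centre of the underside, z up. 0.32 kg (varies). Stands loose on the worktop in front of the rack at the start
- canister_140: white stoneware canister, 56 mm across, 140 mm high to the flat top of its wooden lid (fixed on), 164 to the top of the lid's knob: an upright cylinder 25 across, 24 tall, on the axis. Origin: centre of the underside, z up. 0.34 kg (varies). Stands loose on the worktop in front of the rack at the start
- glass: clear drinking glass standing upside down, 76 mm across, 86 mm high; bystander among the canisters. Origin: centre of its underside
- spice_jar: small spice jar with a red cap, 45 mm across, 106 mm high; bystander among the canisters. Origin: centre of its underside
- spice_jar_dark: small spice jar with a dark cap, 44 mm across, 105 mm high; bystander among the canisters. Origin: centre of its underside
Mind the look-alikes: they are no part of the job. Leave any purple or turquoise look-alike of the canister_120 alone.

How it is judged:
By the outcome, as a careful person would: the job done as asked, in the order asked, and still so for the second after the job is handed in, with the robot touching nothing.
It also fails if it takes over 104 s, if anything falls off the work surface, if the arm or the gripper's body presses on something with over 40 N, if the wrist force passes 120 N, or if a joint passes its speed limit or range.

## Working session

There is one attempt and no reset: what is moved stays moved. The work goes in short steps, Python scripts to look and compute and a shell command to move; the robot and the scene stay as the last step left them, time stands still between calls to the robot, and variables do not carry over. Pictures are saved under pics/ and viewed, at most 14 in all, crops included, and the job is handed in when it is done.

```bash
mkdir -p pics; ls
python3 - <<'E'
from bench import status, eyes, r
import cv2
print(status.sense())
for n in ("scene","top"):
    s=eyes.snapshot(n); cv2.imwrite(f"pics/{n}0.png",s["img"][:,:,::-1]); print(n,s["mtx"],s["R"],s["t"])
E
```

```text
pics
{'time': 0.0, 'joint_pos': array([-7.06670874e+01,  7.51338684e+00,  8.53299655e+01,  1.16655013e-03,
        8.72618156e+01, -4.89172254e+00]), 'qd': array([ 0.00280516,  0.0109913 , -0.13893037, -0.05247105,  0.01147572,
        0.09213929]), 'joint_efforts': array([-3.02153899e-05, -5.69407117e+01, -5.00548875e+01, -2.35037869e-04,
        1.49517646e-02,  2.41854877e-05]), 'tool_pos': array([ 246.04539486, -546.62486116,  230.25580285]), 'tcp_rot': array([-1.79895314e+02, -1.01288471e-02,  2.42245690e+01]), 'ft_force': array([ 0.49747059,  0.13597644, -0.59603955]), 'wrist_torque': array([ 0.02613847, -0.00328936,  0.01550142]), 'grip_force': 0.0, 'finger_gap': 85.35097423746848}
scene [[488.92633834   0.         321.22005066]
 [  0.         488.92633834 246.93188881]
 [  0.           0.           1.        ]] [[-0.87630418 -0.48171024  0.0067987 ]
 [-0.35470028  0.63557553 -0.68573425]
 [ 0.32600412 -0.60332329 -0.72782025]] [ 445.24186002  216.82628172 1092.36094312]
top [[541.86928776   0.         319.20032898]
 [  0.         541.86928776 242.59183951]
 [  0.           0.           1.        ]] [[-1.31666546e-02 -9.99913140e-01  5.92728739e-04]
 [-9.86598359e-01  1.28949082e-02 -1.62657306e-01]
 [ 1.62635534e-01 -2.72643776e-03 -9.86682446e-01]] [  45.56807346  511.8244611  1155.84866383]
```

View pics/scene0.png

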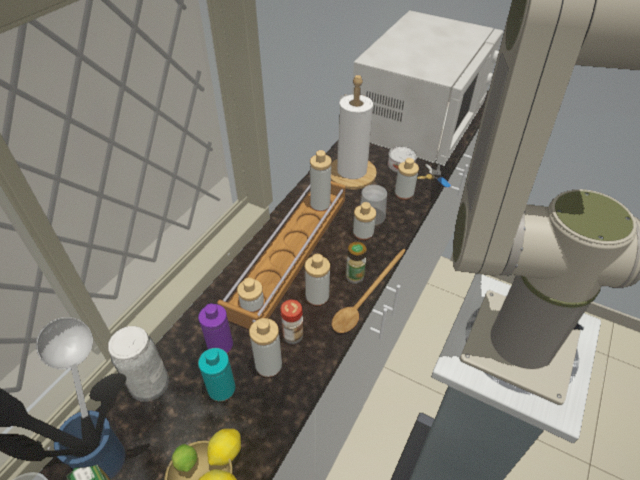

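View pics/top0.png

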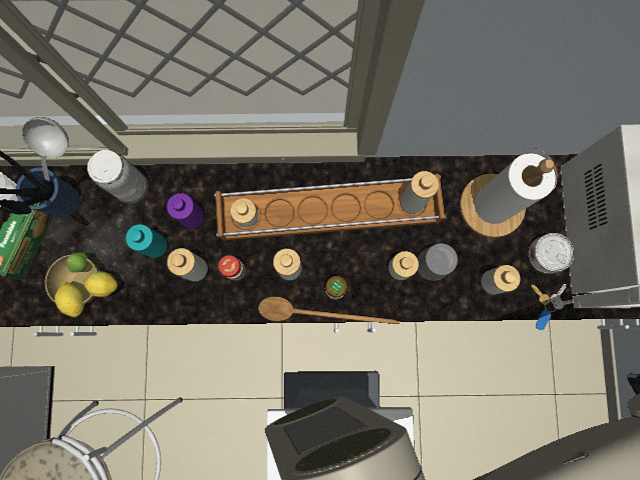

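Run:
```python
import cv2
a=cv2.imread("pics/top0.png")[160:310,150:540]; cv2.imwrite("pics/topc.png",cv2.resize(a,None,fx=2,fy=2,interpolation=cv2.INTER_CUBIC))
a=cv2.imread("pics/scene0.png")[140:390,190:440]; cv2.imwrite("pics/scenec.png",cv2.resize(a,None,fx=2.4,fy=2.4,interpolation=cv2.INTER_CUBIC))
```

```text
(no output)
```

View pics/topc.png

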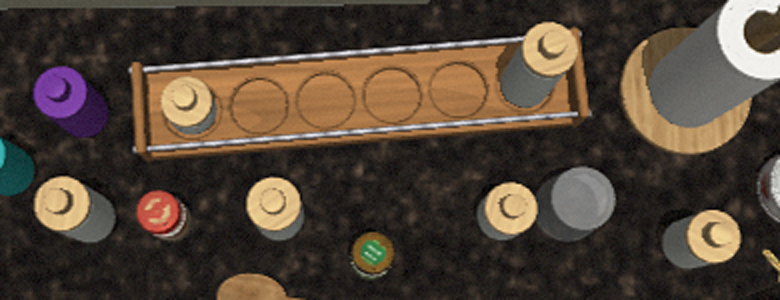

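View pics/scenec.png

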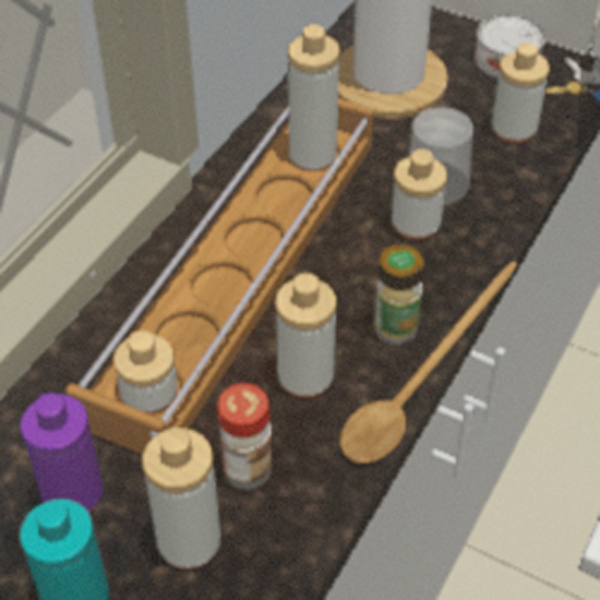

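```bash
cat > h.py <<'E'
import numpy as np, cv2
K={"scene":(np.array([[488.92633834,0,321.22005066],[0,488.92633834,246.93188881],[0,0,1]]),np.array([[-0.87630418,-0.48171024,0.0067987],[-0.35470028,0.63557553,-0.68573425],[0.32600412,-0.60332329,-0.72782025]]),np.array([445.24186002,216.82628172,1092.36094312])),
"top":(np.array([[541.86928776,0,319.20032898],[0,541.86928776,242.59183951],[0,0,1]]),np.array([[-1.31666546e-02,-9.99913140e-01,5.92728739e-04],[-9.86598359e-01,1.28949082e-02,-1.62657306e-01],[1.62635534e-01,-2.72643776e-03,-9.86682446e-01]]),np.array([45.56807346,511.8244611,1155.84866383]))}
P={k:v[0]@np.c_[v[1],v[2]] for k,v in K.items()}
def ray(n,uv):
    M,R,t=K[n]; d=R.T@np.linalg.solve(M,[*uv,1]); return -R.T@t,d
def atz(n,uv,z):
    c,d=ray(n,uv); return c+d*(z-c[2])/d[2]
def proj(n,X):
    p=P[n]@np.r_[X,1]; return p[:2]/p[2]
def tri(a,b):
    X=cv2.triangulatePoints(P["top"],P["scene"],np.float64(a).reshape(2,1),np.float64(b).reshape(2,1))[:,0]; return X[:3]/X[3]
tc=lambda u,v:(150+(u+.5)/2-.5,160+(v+.5)/2-.5)
sc=lambda u,v:(190+(u+.5)/2.4-.5,140+(v+.5)/2.4-.5)
E
python3 - <<'E'
from h import *
np.set_printoptions(precision=1,suppress=True)
pts=dict(A=((57,199),(177,441)),B=((273,199),(306,287)),C=((514,205),(422,160)),D=((719,233),(527,54)),short=((184,95),(142,342)),tall=((552,46),(313,36)))
for k,(a,b) in pts.items():
    X=tri(tc(*a),sc(*b)); print(k,X,"h=",X[2]-24,"err",proj("top",X)-tc(*a), proj("scene",X)-sc(*b))
R=np.array([atz("top",tc(*p),22) for p in [(259,106),(326,101),(392,96),(458,90)]]);print(R)
print(np.array([atz("scene",sc(*p),22) for p in [(188,335),(222,285),(254,239),(286,192)]]))
print(np.diff(R,axis=0), atz("top",tc(161,212),106),atz("top",tc(375,250),105),atz("top",tc(583,198),86))
print(atz("scene",sc(244,402),106),atz("scene",sc(403,258),105),atz("scene",sc(443,130),86))
E
```

```text
A [462.1 318.3 159.3] h= 135.26460741628935 err [0.2 0.6] [-0.8 -0.2]
B [462.6 105.9 135.7] h= 111.67588854474408 err [0.2 0.5] [-0.6 -0.1]
C [ 458.6 -143.8   98. ] h= 73.95874344806835 err [0.1 0.2] [-0.2 -0. ]
D [ 424.  -350.2  115.7] h= 91.70139777986589 err [0.2 0.5] [-0.5 -0.1]
short [582.8 203.8  88.8] h= 64.82718819964218 err [0.2 0.4] [-0.5 -0.1]
tall [ 606.1 -172.2  188.4] h= 164.4176082507553 err [-0.2 -0.5] [0.5 0.1]
[[585.4 128.5  22. ]
 [590.2  52.5  22. ]
 [595.1 -22.6  22. ]
 [601.1 -97.8  22. ]]
[[583.2 131.7  22. ]
 [589.2  57.2  22. ]
 [594.4 -17.2  22. ]
 [600.9 -98.7  22. ]]
[[  4.8 -76.   -0. ]
 [  4.8 -75.    0. ]
 [  6.  -75.2   0. ]] [455.5 224.3 106. ] [413.2   2.9 105. ] [ 467.1 -219.    86. ]
[455.8 226.8 106. ] [410.2   2.1 105. ] [ 463.7 -213.2   86. ]
```

Run:
```python
from h import *
np.set_printoptions(precision=1,suppress=True)
pts=dict(A=((57,199),(177,441),164),B=((273,199),(306,287),144),C=((514,205),(422,160),104),D=((719,233),(527,54),124),short=((184,95),(142,342),94),tall=((552,46),(313,36),194))
for k,(a,b,z) in pts.items(): print(k,atz("top",tc(*a),z)[:2],atz("scene",sc(*b),z)[:2])
s=np.array([582,203.5]);t=np.array([606,-174]);print(np.linalg.norm(s-t))
X0=np.array([246.209,-547.162,231.292]); y=np.radians(24.225)
Rt=np.array([[np.cos(y),np.sin(y),0],[np.sin(y),-np.cos(y),0],[0,0,-1]]).T
Rt=np.c_[[np.cos(y),np.sin(y),0],[np.sin(y),-np.cos(y),0],[0,0,-1]]
print(Rt.T@(np.array([424,-350,231.3])-X0)/10)
```

```text
A [462.6 317.5] [458.5 320.5]
B [462.5 105.8] [457.6 112.1]
C [ 458.3 -142.7] [ 455.5 -137.7]
D [ 424.3 -347. ] [ 419.5 -339.6]
short [582.4 203.4] [578.8 206.8]
tall [ 603.5 -171.3] [ 603.6 -165.2]
378.2621445505749
[ 24.3 -10.7  -0. ]
```

```bash
python3 -m handwheel '{"series": [[[6,-2.8,0,0,0,-0.18,1],[12,-5.5,0,0,0,-0.36,1],[18,-8.3,0,0,0,-0.54,1],[24.4,-11.1,0,0,0,-0.72,1],[24.4,-11.1,0,0,0,-0.9,1],[24.4,-11.1,0,0,0,-1.08,1],[24.4,-11.1,0,0,0,-1.148,1],[24.4,-11.1,0,0,0,-1.148,1],[24.4,-11.1,0,0,0,-1.148,1]]]}' 40
python3 - <<'E'
from bench import eyes
import cv2
s=eyes.snapshot("wrist"); cv2.imwrite("pics/w1.png",s["img"][:,:,::-1]); print(s["mtx"],s["R"],s["t"])
E
```

```text
time: 1.23
tool_pos: [423.0, -345.8, 231.0]
tcp_rot: [-180.0, -0.0, 89.9]
ft_force: [0.5, 0.1, 0.4]
finger_gap: 84.9
grip_force: 0.0
[[411.9714619    0.         321.87740203]
 [  0.         411.9714619  241.46976756]
 [  0.           0.           1.        ]] [[ 9.99998631e-01 -1.37118039e-03 -9.25751566e-04]
 [-1.01367874e-03 -9.50028722e-01  3.12160856e-01]
 [-1.30751942e-03 -3.12159491e-01 -9.50028812e-01]] [-423.67563561 -367.64963579  272.58806385]
```

View pics/w1.png

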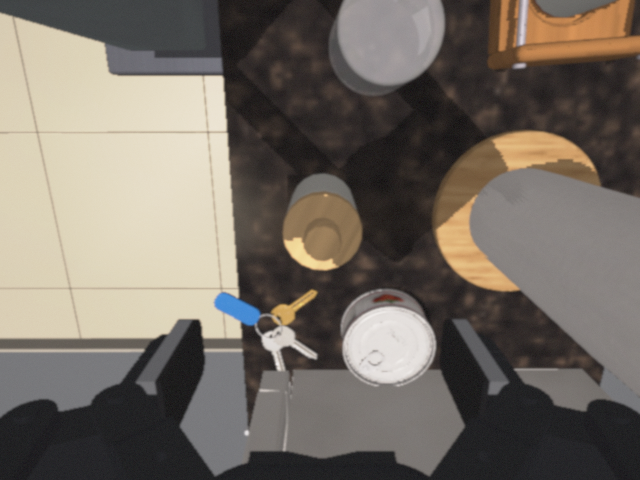

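```bash
cat >> h.py <<'E'
def wz(s,uv,z):
    R=np.array(s["R"]);c=-R.T@np.array(s["t"]); d=R.T@np.linalg.solve(np.array(s["mtx"]),[*uv,1]); return c+d*(z-c[2])/d[2]
E
python3 - <<'E'
from h import *
s=dict(mtx=[[411.97,0,321.88],[0,411.97,241.47],[0,0,1]],R=[[ 9.99998631e-01,-1.37118039e-03,-9.25751566e-04],
 [-1.01367874e-03,-9.50028722e-01,3.12160856e-01],[-1.30751942e-03,-3.12159491e-01,-9.50028812e-01]],t=[-423.67563561,-367.64963579,272.58806385])
print(wz(s,(322,240),124),wz(s,(322,229),100))
E
```

```text
[ 423.39333511 -345.71109831  124.        ] [ 423.3780226  -345.50482132  100.        ]
```

```bash
python3 -m handwheel '{"series": [[[0,0,4,0,0,0,1],[0,0,8,0,0,0,1],[0,0,11,0,0,0,0.7],[0,0,12.2,0,0,0,0.6],[0,0,12.7,0,0,0,0.6],[0,0,12.7,0,0,0,0.4],[0,0,12.7,0,0,0,0],[0,0,12.7,0,0,0,0],[0,0,12.7,0,0,0,0],[0,0,12.7,0,0,0,0]]]}' 40
```

```text
time: 2.52
tool_pos: [423.8, -346.6, 105.9]
tcp_rot: [179.9, 0.1, 90.0]
ft_force: [-1.8, 0.2, 7.0]
finger_gap: 23.1
grip_force: 39.8
```

```bash
python3 -m handwheel '{"series": [[[0,0,-1,0,0,0,0],[0,0,-4,0,0,0,0],[0,0,-9,0,0,0,0],[0,0,-14,0,0,0,0],[3,1.3,-15,0,0,0,0],[8,3.3,-15,0,0,0,0],[13,5.4,-15,0,0,0,0],[18,7.5,-15,0,0,0,0],[23,9.6,-15,0,0,0,0],[28,11.7,-15,0,0,0,0],[33,13.8,-15,0,0,0,0],[38,15.8,-15,0,0,0,0]]]}'
python3 -m handwheel '{"series": [[[1.5,0.8,0,0,0,0,0],[2,0.9,2,0,0,0,0],[2,0.9,5,0,0,0,0],[2,0.9,7,0,0,0,0],[2,0.9,7,0,0,0,0],[2,0.9,7,0,0,0,0]]]}'
python3 - <<'E'
from bench import eyes
import cv2,pickle,numpy as np
s=eyes.snapshot("wrist");q=eyes.snapshot("top");pickle.dump((s,q),open("w2.pkl","wb"))
print(s["R"],s["t"])
cv2.imwrite("pics/w2.png",cv2.resize(np.hstack([s["img"],q["img"]])[:,:,::-1],(800,300),interpolation=cv2.INTER_AREA))
cv2.imwrite("pics/w2w.png",s["img"][:,:,::-1])
E
```

```text
time: 4.03
tool_pos: [581.4, 36.0, 254.3]
tcp_rot: [-180.0, -0.0, 90.0]
ft_force: [1.0, -0.1, -2.5]
finger_gap: 23.3
grip_force: 39.9
time: 4.78
tool_pos: [590.5, 53.6, 185.2]
tcp_rot: [179.9, 0.0, 90.0]
ft_force: [0.0, 0.1, -3.2]
finger_gap: 23.2
grip_force: 40.0
[[ 9.99999821e-01 -3.50415947e-04  4.85201320e-04]
 [-4.84512223e-04 -9.49899460e-01  3.12555245e-01]
 [ 3.51368130e-04 -3.12555424e-01 -9.49899460e-01]] [-591.02769573   25.85816192  352.92331195]
```

View pics/w2w.png

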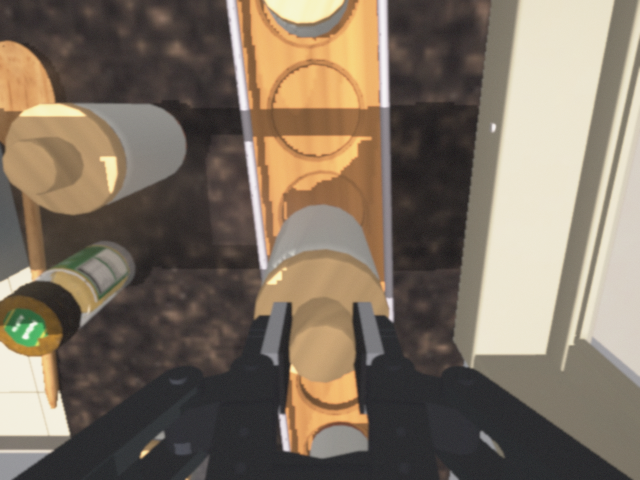

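Run:
```python
from h import *
import pickle
s,q=pickle.load(open("w2.pkl","rb"))
for p in [(316.5,109),(316,60),(316,158),(271,109),(363,109),(322,172)]: print(p,wz(s,p,22).round(1))
a=s["img"][0:260,220:410,::-1]; cv2.imwrite("pics/w2c.png",cv2.resize(a,None,fx=2.3,fy=2.3,interpolation=cv2.INTER_CUBIC))
b=q["img"][160:300,200:460,::-1]; cv2.imwrite("pics/t2c.png",cv2.resize(b,None,fx=3,fy=3,interpolation=cv2.INTER_CUBIC))
```

```text
(316.5, 109) [587.3 132.6  22. ]
(316, 60) [587.1 164.4  22. ]
(316, 158) [586.8  98.5  22. ]
(271, 109) [555.2 132.6  22. ]
(363, 109) [620.1 132.6  22. ]
(322, 172) [591.1  88.2  22. ]
```

View pics/w2c.png

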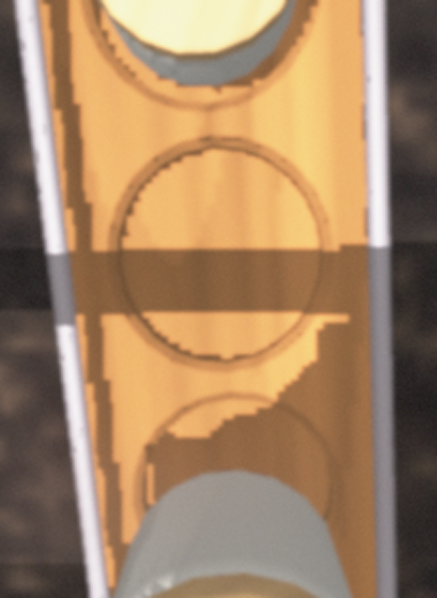

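Run:
```python
from h import *
import pickle
s,q=pickle.load(open("w2.pkl","rb"))
f=lambda u,v:(220+(u+.5)/2.3-.5,(v+.5)/2.3-.5)
for p in [(220,136),(220,369),(109,252),(330,252),(237,393),(136,480),(338,480),(205,107)]: print(p,wz(s,f(*p),22).round(1))
```

```text
(220, 136) [586.6 165.1  22. ]
(220, 369) [586.3  96.9  22. ]
(109, 252) [552.4 132.4  22. ]
(330, 252) [620.2 132.4  22. ]
(237, 393) [591.7  89.3  22. ]
(136, 480) [558.3  60.6  22. ]
(338, 480) [625.1  60.6  22. ]
(205, 107) [582.3 172.9  22. ]
```

View pics/t2c.png

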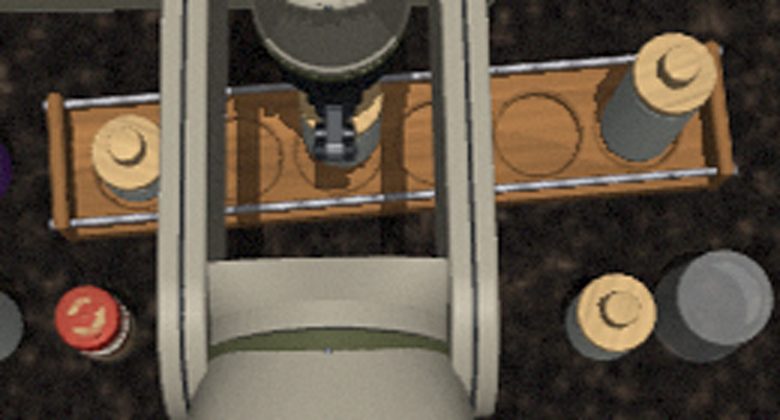

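```bash
python3 -m handwheel '{"series": [[[0,0.05,3,0,0,0,0],[0,0.05,5,0,0,0,0],[0,0.05,5.7,0,0,0,0],[0,0.05,6.1,0,0,0,0],[0,0.05,6.4,0,0,0,0],[0,0.05,6.6,0,0,0,0],[0,0.05,6.8,0,0,0,0],[0,0.05,6.8,0,0,0,0]]]}'
```

```text
time: 5.88
tool_pos: [590.7, 54.2, 116.3]
tcp_rot: [-180.0, 0.0, 90.0]
ft_force: [0.5, 0.4, -3.7]
finger_gap: 23.3
grip_force: 39.9
```

```bash
python3 -m handwheel '{"series": [[[0,0,0.05,0,0,0,0],[0,0,0.1,0,0,0,0],[0,0,0.15,0,0,0,0],[0,0,0.15,0,0,0,0]]]}'
```

```text
time: 6.38
tool_pos: [591.3, 54.3, 116.1]
tcp_rot: [179.9, -0.0, 90.0]
ft_force: [-3.0, 0.4, 4.9]
finger_gap: 23.1
grip_force: 40.9
```

```bash
python3 -m handwheel '{"series": [[[0,0,0,0,0,0,0.3],[0,0,-0.05,0,0,0,0.6],[0,0,-0.2,0,0,0,0.7],[0,0,-1.5,0,0,0,0.7],[0,0,-5,0,0,0,0.7],[0,0,-10,0,0,0,0.7],[-3,-2,-12.5,0,0,0,1],[-7,-5,-12.5,0,0,0,1],[-11,-8,-12.5,0,0,0,1],[-16,-11,-12.5,0,0,0,1],[-19.7,-13.3,-12.5,0,0,0,1],[-19.7,-13.3,-12.5,0,0,0,1]]]}'
python3 - <<'E'
from bench import eyes
import cv2,pickle,numpy as np
s=eyes.snapshot("wrist");pickle.dump(s,open("w3.pkl","wb"))
cv2.imwrite("pics/w3.png",s["img"][:,:,::-1])
E
```

```text
time: 7.88
tool_pos: [456.7, -145.2, 241.1]
tcp_rot: [179.9, 0.1, 89.8]
ft_force: [-0.8, 0.5, 1.3]
finger_gap: 85.3
grip_force: 0.0
```

View pics/w3.png

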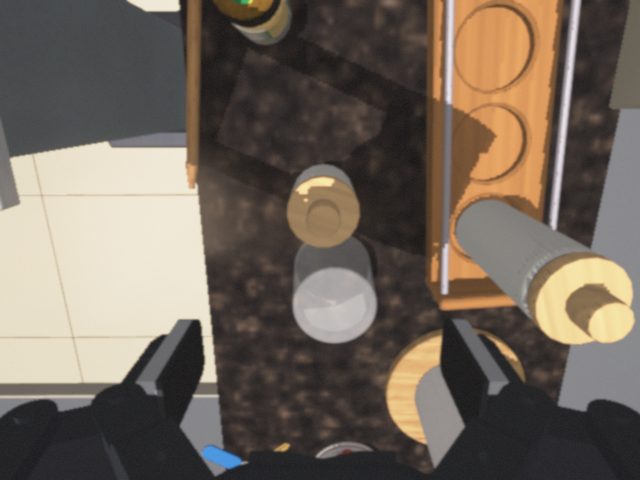

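Run:
```python
from h import *
import pickle
s=pickle.load(open("w3.pkl","rb"))
print(wz(s,(323,217),104),wz(s,(324,211),80),wz(s,(334,303),86),wz(s,(488,142),22),wz(s,(492.5,47),22))
from bench import status; print(status.sense()["tool_pos"])
```

```text
[ 457.98889198 -138.19888657  104.        ] [ 458.82269494 -139.8914939    80.        ] [ 466.64310074 -214.03352519   86.        ] [599.56349356 -94.23939529  22.        ] [594.04841924 -20.16404732  22.        ]
[ 457.45228652 -143.94032558  240.99570919]
```

```bash
python3 -m handwheel '{"series": [[[0.2,0.1,5,0,0,0,1],[0.2,0.1,10,0,0,0,0.8],[0.2,0.1,13.5,0,0,0,0.6],[0.2,0.1,15,0,0,0,0.6],[0.2,0.1,15.4,0,0,0,0.6],[0.2,0.1,15.4,0,0,0,0.4],[0.2,0.1,15.4,0,0,0,0],[0.2,0.1,15.4,0,0,0,0],[0.2,0.1,15.4,0,0,0,0],[0.2,0.1,15.4,0,0,0,0]]]}' 40
```

```text
time: 9.18
tool_pos: [459.8, -141.4, 87.6]
tcp_rot: [179.9, 0.1, 90.0]
ft_force: [-3.4, -0.3, 7.4]
finger_gap: 22.8
grip_force: 39.3
```

```bash
python3 -m handwheel '{"series": [[[0,0,-1,0,0,0,0],[0,0,-4,0,0,0,0],[0,0,-9,0,0,0,0],[0,0,-14,0,0,0,0],[3,1.4,-16,0,0,0,0],[8,3.7,-17,0,0,0,0],[13,6,-17,0,0,0,0],[18,8.4,-17,0,0,0,0],[23,10.7,-17,0,0,0,0],[26.5,12.4,-17,0,0,0,0],[27.2,12.7,-17,0,0,0,0],[27.2,12.7,-17,0,0,0,0]]]}'
python3 -m handwheel '{"series": [[[0,0,3,0,0,0,0],[0,0,7,0,0,0,0],[0,0,10,0,0,0,0],[0,0,11,0,0,0,0],[0,0,11,0,0,0,0]]]}'
```

```text
time: 10.68
tool_pos: [585.5, 131.3, 255.8]
tcp_rot: [-180.0, 0.0, 90.0]
ft_force: [0.0, 0.3, -2.5]
finger_gap: 23.3
grip_force: 39.8
time: 11.3
tool_pos: [585.5, 130.3, 146.0]
tcp_rot: [-180.0, 0.0, 89.9]
ft_force: [-0.5, -0.3, -1.2]
finger_gap: 23.1
grip_force: 39.8
```

```bash
python3 -m handwheel '{"series": [[[0,0.1,2,0,0,0,0],[0,0.1,3.5,0,0,0,0],[0,0.1,4.1,0,0,0,0],[0,0.1,4.5,0,0,0,0],[0,0.1,4.7,0,0,0,0],[0,0.1,4.8,0,0,0,0],[0,0.1,4.9,0,0,0,0],[0,0.1,4.95,0,0,0,0],[0,0.1,4.95,0,0,0,0]]]}'
```

```text
time: 12.42
tool_pos: [587.3, 131.4, 97.8]
tcp_rot: [179.9, -0.0, 90.0]
ft_force: [-2.5, -0.2, 5.7]
finger_gap: 23.1
grip_force: 40.8
```

```bash
python3 -m handwheel '{"series": [[[0,0,0,0,0,0,0.3],[0,0,-0.05,0,0,0,0.6],[0,0,-0.2,0,0,0,0.7],[0,0,-1.5,0,0,0,0.7],[0,0,-5,0,0,0,0.7],[0,0,-10,0,0,0,0.7],[0,-2,-14,0,0,0,1],[-1,-6,-15.5,0,0,0,1],[-2,-10,-15.5,0,0,0,1],[-2.5,-12.5,-15.5,0,0,0,1],[-2.5,-12.5,-15.5,0,0,0,1],[-2.5,-12.5,-15.5,0,0,0,1]]]}'
python3 - <<'E'
from bench import eyes
import cv2,pickle,numpy as np
s=eyes.snapshot("wrist");pickle.dump(s,open("w4.pkl","wb"))
cv2.imwrite("pics/w4.png",s["img"][:,:,::-1])
E
```

```text
time: 13.92
tool_pos: [462.4, 106.3, 252.2]
tcp_rot: [179.9, -0.0, 90.0]
ft_force: [-0.3, -0.1, 0.7]
finger_gap: 85.2
grip_force: 0.0
```

View pics/w4.png

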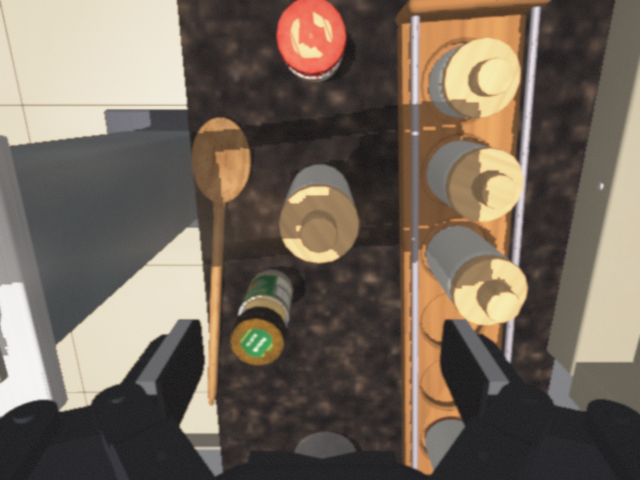

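Run:
```python
from h import *
import pickle
s=pickle.load(open("w4.pkl","rb"))
print(wz(s,(319,233),144),wz(s,(320,224),120),wz(s,(500,302),134),wz(s,(495,190),114))
```

```text
[461.0990949  110.64090529 144.        ] [461.65717184 109.80349412 120.        ] [587.59411387  57.10721287 134.        ] [582.18491322 132.42928336 114.        ]
```

```bash
python3 -m handwheel '{"series": [[[0.2,-0.05,5,0,0,0,1],[0.2,-0.05,9,0,0,0,0.8],[0.2,-0.05,11.5,0,0,0,0.6],[0.2,-0.05,12.3,0,0,0,0.6],[0.2,-0.05,12.6,0,0,0,0.6],[0.2,-0.05,12.6,0,0,0,0.4],[0.2,-0.05,12.6,0,0,0,0],[0.2,-0.05,12.6,0,0,0,0],[0.2,-0.05,12.6,0,0,0,0],[0.2,-0.05,12.6,0,0,0,0]]]}' 40
```

```text
time: 15.22
tool_pos: [462.0, 108.3, 126.7]
tcp_rot: [179.9, -0.0, 90.0]
ft_force: [-1.5, 0.5, 6.3]
finger_gap: 23.4
grip_force: 39.5
```

```bash
python3 -m handwheel '{"series": [[[0,0,-1,0,0,0,0],[0,0,-4,0,0,0,0],[0,0,-9,0,0,0,0],[0,0,-14,0,0,0,0],[-3,2,-16.5,0,0,0,0],[-7,5,-17,0,0,0,0],[-10,9,-17,0,0,0,0],[-12.5,12.5,-17,0,0,0,0],[-12.9,13.4,-17,0,0,0,0],[-12.9,13.4,-15,0,0,0,0],[-12.9,13.4,-11,0,0,0,0],[-12.9,13.4,-8,0,0,0,0]]]}'
python3 -m handwheel '{"series": [[[0,0,1.5,0,0,0,0],[0,0,2.5,0,0,0,0],[0,0,2.5,0,0,0,0]]]}'
```

```text
time: 16.73
tool_pos: [593.1, -19.6, 202.2]
tcp_rot: [-179.8, -0.0, 90.1]
ft_force: [-0.4, 0.2, -2.9]
finger_gap: 22.8
grip_force: 40.1
time: 17.1
tool_pos: [595.0, -20.5, 180.3]
tcp_rot: [-180.0, -0.0, 90.0]
ft_force: [0.8, 0.1, -3.6]
finger_gap: 22.9
grip_force: 40.1
```

```bash
python3 -m handwheel '{"series": [[[-0.05,0.05,1.5,0,0,0,0],[-0.05,0.05,2.8,0,0,0,0],[-0.05,0.05,3.5,0,0,0,0],[-0.05,0.05,3.9,0,0,0,0],[-0.05,0.05,4.15,0,0,0,0],[-0.05,0.05,4.3,0,0,0,0],[-0.05,0.05,4.4,0,0,0,0],[-0.05,0.05,4.45,0,0,0,0],[-0.05,0.05,4.45,0,0,0,0]]]}'
```

```text
time: 18.23
tool_pos: [596.2, -21.4, 136.8]
tcp_rot: [179.9, 0.0, 90.0]
ft_force: [-2.1, -0.1, 4.4]
finger_gap: 22.9
grip_force: 40.9
```

```bash
python3 -m handwheel '{"series": [[[0,0,0,0,0,0,0.3],[0,0,-0.05,0,0,0,0.6],[0,0,-0.2,0,0,0,0.7],[0,0,-1.5,0,0,0,0.7],[0,0,-5,0,0,0,0.7],[0,0,-9,0,0,0,0.7],[3,-2,-12,0,0,0,1],[8,-4,-13,0,0,0,1],[13,-6,-13,0,0,0,1],[18,-8,-13,0,0,0,1],[23,-10,-13,0,0,0,1],[28,-12,-13,0,0,0,1]]]}'
python3 -m handwheel '{"series": [[[4,-1,0,0,0,0,1],[6,-1.5,0,0,0,0,1],[6,-1.5,0,0,0,0,1],[6,-1.5,0,0,0,0,1]]]}'
python3 - <<'E'
from bench import eyes
import cv2,pickle,numpy as np
s=eyes.snapshot("wrist");pickle.dump(s,open("w5.pkl","wb"))
cv2.imwrite("pics/w5.png",s["img"][:,:,::-1])
E
```

```text
time: 19.73
tool_pos: [475.0, 260.3, 267.2]
tcp_rot: [179.9, -0.0, 90.0]
ft_force: [0.2, -0.3, -0.1]
finger_gap: 85.3
grip_force: 0.0
time: 20.23
tool_pos: [461.2, 317.7, 266.0]
tcp_rot: [180.0, 0.0, 90.0]
ft_force: [0.9, 0.2, 0.3]
finger_gap: 84.9
grip_force: 0.0
```

View pics/w5.png

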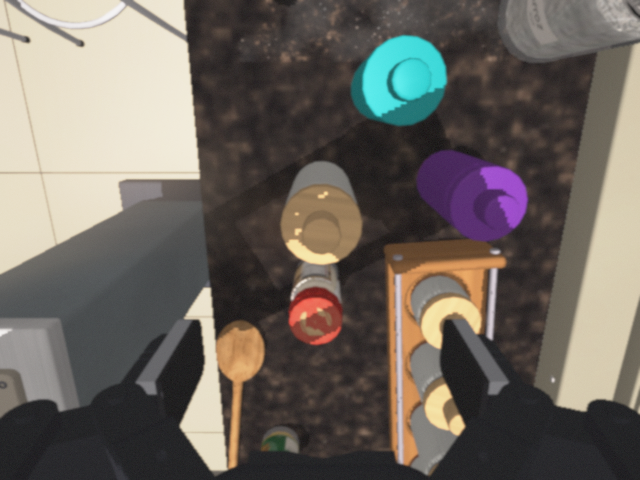

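Run:
```python
from h import *
import pickle
s=pickle.load(open("w5.pkl","rb"))
print(wz(s,(322,232),164),wz(s,(321,224),140))
```

```text
[461.65932872 324.53866635 164.        ] [460.98315646 322.88933045 140.        ]
```

```bash
python3 -m handwheel '{"series": [[[0.25,0,5,0,0,0,1],[0.25,0,9,0,0,0,0.8],[0.25,0,11,0,0,0,0.6],[0.25,0,11.7,0,0,0,0.6],[0.25,0,12,0,0,0,0.6],[0.25,0,12,0,0,0,0.4],[0.25,0,12,0,0,0,0],[0.25,0,12,0,0,0,0],[0.25,0,12,0,0,0,0],[0.25,0,12,0,0,0,0]]]}' 40
```

```text
time: 21.52
tool_pos: [461.4, 321.8, 147.4]
tcp_rot: [179.9, -0.1, 90.0]
ft_force: [-1.0, -0.4, 5.9]
finger_gap: 23.3
grip_force: 39.6
```

```bash
python3 -m handwheel '{"series": [[[0,0,-1,0,0,0,0],[0,0,-4,0,0,0,0],[0,0,-9,0,0,0,0],[0,0,-14,0,0,0,0],[-3,1,-17,0,0,0,0],[-8,2.7,-18,0,0,0,0],[-13,4.3,-18,0,0,0,0],[-18,6,-18,0,0,0,0],[-23,7.7,-18,0,0,0,0],[-28,9.3,-18,0,0,0,0],[-33,11,-18,0,0,0,0],[-37,12.3,-18,0,0,0,0]]]}'
python3 -m handwheel '{"series": [[[-3,1,0,0,0,0,0],[-4.5,1.5,0,0,0,0,0],[-4.8,1.6,0,0,0,0,0],[-4.8,1.6,2,0,0,0,0],[-4.8,1.6,6,0,0,0,0],[-4.8,1.6,10,0,0,0,0],[-4.8,1.6,12,0,0,0,0],[-4.8,1.6,12,0,0,0,0]]]}'
python3 - <<'E'
from bench import eyes
import cv2,pickle,numpy as np
s=eyes.snapshot("scene")
cv2.imwrite("pics/s6.png",cv2.resize(s["img"][130:350,200:440,::-1],None,fx=2.5,fy=2.5,interpolation=cv2.INTER_CUBIC))
E
```

```text
time: 23.02
tool_pos: [583.7, -51.0, 325.6]
tcp_rot: [-179.9, 0.0, 89.9]
ft_force: [-0.2, 0.7, -2.9]
finger_gap: 23.0
grip_force: 39.8
time: 24.02
tool_pos: [598.2, -95.7, 203.5]
tcp_rot: [-179.8, -0.1, 90.1]
ft_force: [-0.1, 0.0, -2.6]
finger_gap: 23.3
grip_force: 39.8
```

View pics/s6.png

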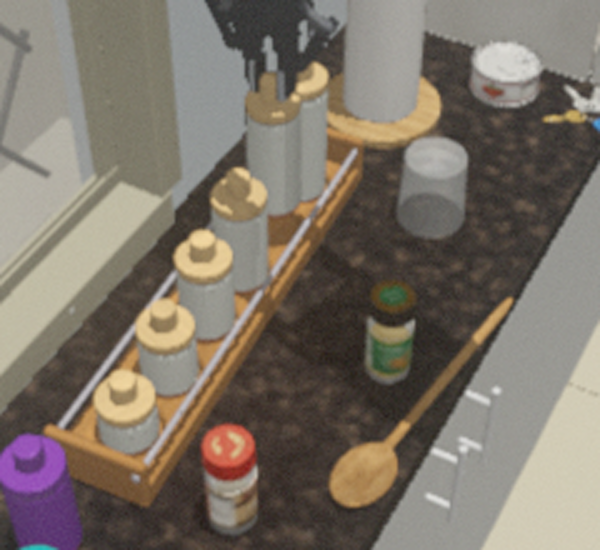

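```bash
python3 -m handwheel '{"series": [[[0,0.1,1.5,0,0,0,0],[0,0.1,2.8,0,0,0,0],[0,0.1,3.6,0,0,0,0],[0,0.1,4.1,0,0,0,0],[0,0.1,4.35,0,0,0,0],[0,0.1,4.5,0,0,0,0],[0,0.1,4.5,0,0,0,0]]]}'
```

```text
time: 24.95
tool_pos: [600.8, -96.9, 161.0]
tcp_rot: [180.0, 0.0, 90.0]
ft_force: [-1.3, -0.9, -3.3]
finger_gap: 22.6
grip_force: 39.8
```

```bash
python3 -m handwheel '{"series": [[[0,0,0.15,0,0,0,0],[0,0,0.25,0,0,0,0],[0,0,0.33,0,0,0,0],[0,0,0.4,0,0,0,0],[0,0,0.45,0,0,0,0],[0,0,0.45,0,0,0,0]]]}'
```

```text
time: 25.7
tool_pos: [601.2, -97.0, 157.6]
tcp_rot: [179.9, 0.0, 90.0]
ft_force: [-2.0, 0.3, 6.3]
finger_gap: 22.7
grip_force: 40.7
```

Seated at the expected height. Release, rise, and retreat clear of the row.

```bash
python3 -m handwheel '{"series": [[[0,0,0,0,0,0,0.3],[0,0,-0.05,0,0,0,0.6],[0,0,-0.2,0,0,0,0.7],[0,0,-1.5,0,0,0,0.7],[0,0,-5,0,0,0,0.7],[0,0,-10,0,0,0,0.7],[0,-3,-13,0,0,0,0.7],[0,-8,-14,0,0,0,0.7],[0,-13,-14,0,0,0,0.7],[0,-18,-14,0,0,0,0.7],[0,-18,-14,0,0,0,0.7],[0,-18,-14,0,0,0,0.7]]]}'
python3 - <<'E'
from bench import eyes
import cv2,numpy as np
s=eyes.snapshot("scene")["img"][130:350,200:440,::-1];q=eyes.snapshot("top")["img"][160:300,200:460,::-1]
s=cv2.resize(s,None,fx=1.6,fy=1.6,interpolation=cv2.INTER_CUBIC);q=cv2.resize(q,(400,215),interpolation=cv2.INTER_CUBIC)
o=np.zeros((352,784,3),np.uint8);o[:,:384]=s;o[:215,384:]=q;cv2.imwrite("pics/f.png",o)
E
```

```text
time: 27.2
tool_pos: [421.2, -97.0, 297.5]
tcp_rot: [179.9, 0.0, 90.0]
ft_force: [0.2, -0.7, 1.0]
finger_gap: 59.5
grip_force: 0.0
```

View pics/f.png

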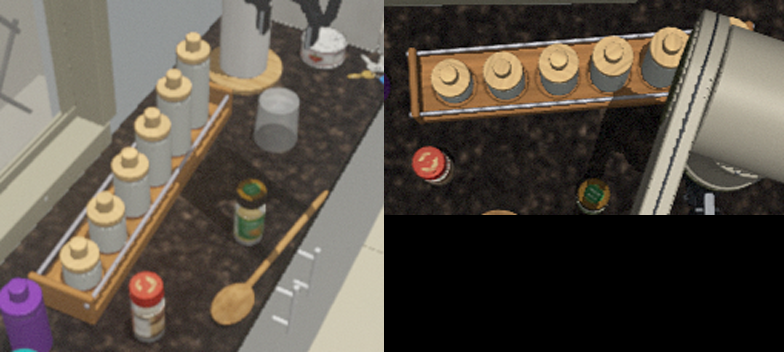

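The final views show all six canisters upright in the rack, stepping down evenly from the tall end to the short end. The glass and spice jars have not moved, and the gripper is clear.

```bash
python3 -c "from bench import r; print(r.hand_in())"
```

```text
the job is handed in; nothing more can be done
None
```

The four canisters (140, 120, 100 and 80 mm) stand upright between the two end ones, stepping down from tallest to shortest; each was lowered gently, the other items were left where they stood, and the job was handed in at about 27 s.

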